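Set the cabinet vent's flush slider to the green clip

TASK

Set the blue cabinet vent for the monsoon: slide the white plate in its top window until the red line on the plate stands opposite the green clip on the frame, and leave it there. The plate lies just below the rim of the window and has no handle, so press a fingertip down on it and drag it. Leave the jar, the red wheel, the ladder piece and the bell where they are.

Things in the scene. Friction and masses are not known exactly. Their poses are not given: they have to be found in the camera images.
- vent: Blue vent unit fixed to the shelf, 140 (its x) x 340 (its y) x 40 mm tall; origin: centre of its underside. In its top a window, 60 mm wide (vent x -45 to +15 mm) and 130 mm long (vent y -65 to +65 mm), shows the white slider plate, 1.5 mm below the rim (38.5 mm above the shelf). The plate always fills the window, its ends hidden under the frame. A barred grille lies at vent x +28 to +56 mm.
- vent_slider (a joint): Position of the white slider plate along the vent's y axis, in m; 0 is the middle, grows to the vent's +y, end stops at -0.05 and +0.05. The plate runs straight, cannot sink when pressed, resists with about 2 N of friction (more when moved fast) and stays where it is left. It is smooth: its fine grey lines and red line are only printed.
- slider_line (a point): Centre of the red line printed across the white plate, 6 mm wide, 58 mm long along the vent's x; the point lies on the plate's top at vent x = -15 mm, vent y = the slider's joint value, 38.5 mm above the shelf.
- green_clip: Green clip fixed on the frame beside the window (vent x = -56 mm), 18 (vent x) x 14 (vent y) x 6 mm tall; origin at the centre of its underside, axes parallel to the vent's. The red line must come to the same vent y as this clip. It may be on either side of the middle, 30 to 44 mm from it.
- yellow_clip: Yellow clip, same shape, fixed on the same frame strip on the other side of the middle: another season's setting, not wanted now.
- jar: Glass jar with a steel twist cap, 72 mm across, 110 mm tall, standing on the turntable; origin at the centre of its underside.
- turntable: Clear acrylic turntable tray fixed on the shelf, 220 mm across, its floor 18 mm and its rim 30 mm above the shelf; origin at the centre of its underside.
- wheel_toy: Red plastic toy wheel lying flat, 80 mm across, 30 mm tall; origin at the centre of its underside.
- ladder: Pale maple toy ladder piece lying flat, 68 (its x) x 220 (its y) x 14 mm; origin at the centre of its underside.
- hook_stand: Stand, 90 x 70 mm foot, 204 mm tall, whose hook points to its own -x and carries the bell; origin at the centre of its underside.
- bell_mouth (a point): Centre of the mouth of the small steel bell (60 mm across, 75 mm tall) that hangs from the hook and can swing; at rest 122 mm above the shelf.

How it is judged:
By the outcome, as a careful person would: the job done as asked, in the order asked, and still so for the second after the job is handed in, with the robot touching nothing.
It also fails if it takes over 32 s, if anything falls off the work surface, if the arm or the gripper's body presses on something with over 40 N, if the wrist force passes 120 N, or if a joint passes its speed limit or range.

ROBOT

A 6-joint arm with a two-finger parallel gripper is mounted at the origin on the work surface. World frame = base frame: x ahead of the robot, y to its left, z up, the work surface at z = 0. Lengths are in m, angles in rad, forces in N, time in s.
With the tool pointing down it reaches from about 0.275 to 1 m from the base axis. Payload 8.4 kg.
Tool frame: the origin (TCP) lies on the centre line of the jaws, within the pads' length; the fingertips stand 14 mm ahead of it and the grasp point (between the pads) lies 5 mm behind it; z points along the fingers, y is the direction in which the jaws open and shut (so a half turn about z gives the same grasp; the last joint's range is limited). The gripper opens to 85 mm and grips with 20 to 120 N. Pads are 22 mm wide; open, the fingers measure 114 mm over their backs; the gripper's body (76 mm by 85 mm) begins 54 mm behind the grasp point. The pads swing forward as they close: fully open they stand 13 mm farther back than shut.
Start: joints at [1.26, 0.353, 1.633, -0, 1.155, -0.002], TCP at [0.19, 0.595, 0.245] pointing down, gripper open.
Joint ranges: [-2.63, 2.63], [-0.92, 2.1], [0.06, 2.66], [-1.3, 4.44], [0, 2.69], [-3.02, 3.02]. Speed limits (rad/s): [2.22, 2.22, 2.79, 3.14, 3.14, 3.14].

INTERFACE

Orientations are given as a 3x3 rotation matrix whose columns are the frame's x, y, z axes.
In Python, from workcell import r gives the robot as it stands. The module is installed in compiled form; this text tells all that it offers.
- The arm moves only by the shell command python3 -m handwheel 'ROWS'. ROWS is JSON, one flat list of numbers, 5 for each row, row after row: the finger opening in cm, from 0 to 8.54, then the shift along the tool's x, y, z in cm, then the turn about the tool's z in degrees. A call has 1 to 12 rows; each row shifts and turns the commanded pose from where the row before left it, along the tool's axes as they then stand; what a row does not reach is not made up. A row lasts 1/8 s, in which the tool goes at most 62.5 mm and 10.7 degrees, less where a joint would pass 70% of its speed; a pose out of reach is approached as far as the arm can. A call with a gripper value outside its range is refused whole. The fingers move at their own pace and stop on an object; the grip force is fixed at half the most. Time passes only in rows, so rows that do not move let the fingers close. It gives the time, the measured TCP pose, the force and the opening at its end, in the units of the state.
- r.get_obs(): the state, without advancing time (a new reading comes with each control period).
- r.snapshot(name): name is "scene" or "top" or "wrist"; returns (picture, depth): 400x640x3 uint8, blue, green, red; 400x640 float32, m along the optical axis (not along the pixel's ray), 0 where there is no reading.
- r.calibration(name): a dict with "camera_matrix" (3x3 intrinsics, pixels), "origin" and "attitude" of the camera in the world; the wrist camera has in their place "T_tool_cam" (4x4, takes a point from camera to tool coordinates, whose origin is the TCP and whose axes are the flange's). Camera axes: x right, y up, looking along -z (the intrinsics and any distortion apply to the point x, -y, -z); pixel columns grow to the right and rows downward; lengths in m; the calibration is good to about 2 mm. A picture is of the moment at which its call begins: read the wrist's pose just before it. calibration takes no time and is no camera call.
- r.hand_in(): hands the job in, once; it reports no verdict.
Trained networks look in the newest picture that a camera, given by its name, has taken for a name from the list of things; names that differ only in an ending like _2 or _b are one class to them, and where a whole thing is asked for, a point or a joint stands for the part that bears it (a point fixed in the world has none). Each returns a list of dicts, best first, with "score" (0 to 1); they miss things now and then, are a little off and sometimes report something else, mostly with a low value. They report only what shows in the picture. A call takes as long as a camera call.
- r.spot_in(camera, thing): "rect" ([centre column, centre row, width, height] in pixels, round what is visible of it).
The state is a dict: "time_s": time; "joints": joint angles; "joint_velocities": joint speeds; "effort": joint torques, N m; "eef_pos": TCP position; "tool_rot": TCP orientation; "contact_force": force on the tool from outside, world axes, zero at the start; "moment": the same for the moment, N m; "gripper_width": finger opening in m.
Only numpy, scipy, OpenCV 4.12 (cv2) and the standard library are available. Lean on these libraries where they do the work, as an engineer would, in place of code of your own. Each camera call takes 0.05 s, during which the arm holds its last target. There are 200 camera calls.

## Working session

There is one attempt and no reset: what is moved stays moved. The work goes in short steps, Python scripts to look and compute and a shell command to move; the robot and the scene stay as the last step left them, time stands still between calls to the robot, and variables do not carry over. Pictures are saved under pics/ and viewed, about 8 in all and at most 12, crops included, and the job is handed in when it is done.

```bash
mkdir -p pics; cat > h.py <<'E'
import numpy as np, cv2
from workcell import r
def cam(name):
    c=r.calibration(name)
    K=np.array(c["camera_matrix"])
    if name=="wrist":
        o=r.get_obs();T=np.eye(4);T[:3,:3]=np.array(o["tool_rot"]);T[:3,3]=o["eef_pos"]
        T=T@np.array(c["T_tool_cam"]);return K,T[:3,:3],T[:3,3],c
    return K,np.array(c["attitude"]),np.array(c["origin"]),c
def ray(C,u,v):
    K,R,o,_=C; d=np.array([(u-K[0,2])/K[0,0],-(v-K[1,2])/K[1,1],-1.]);return o,R@d
def onz(C,u,v,z):
    o,d=ray(C,u,v);return o+d*(z-o[2])/d[2]
def dep(C,u,v,D):
    o,d=ray(C,u,v);return o+d*D
def proj(C,p):
    K,R,o,_=C;q=R.T@(np.array(p)-o);return K[0,0]*q[0]/-q[2]+K[0,2],-K[1,1]*q[1]/-q[2]+K[1,2]
E
python3 - <<'E'
from h import *
for n in("scene","top"):
    C=cam(n);print(n,C[3])
    p,d=r.snapshot(n);cv2.imwrite(f"pics/{n}0.png",p);np.save(f"pics/{n}0.npy",d)
    for t in("vent","green_clip","yellow_clip","slider_line"):
        for x in r.spot_in(n,t)[:2]:
            u,v=x["rect"][:2];print(t,np.round(x["rect"],1),round(x["score"],2),"z.04:",onz(C,u,v,.04).round(4),"dep:",dep(C,u,v,d[int(v),int(u)]).round(4))
print(r.calibration("wrist"));print(r.get_obs())
E
```

```text
scene {'camera_matrix': array([[448.5654392 ,   0.        , 321.95611452],
       [  0.        , 448.5654392 , 203.32469902],
       [  0.        ,   0.        ,   1.        ]]), 'origin': array([ 1.433573  , -0.11373703,  1.02067703]), 'attitude': array([[ 0.16938032, -0.72845653,  0.66382332],
       [ 0.98549682,  0.13223572, -0.10634726],
       [-0.0103118 ,  0.6722089 ,  0.74028972]])}
vent [297.9 212.6 118.9  47.9] 0.86 z.04: [ 0.5775 -0.0477  0.04  ] dep: [ 1.4336 -0.1137  1.0207]
green_clip [167.8 192.1  26.3  25.7] 0.58 z.04: [ 0.4252 -0.4257  0.04  ] dep: [ 0.41   -0.4304  0.0252]
yellow_clip [298.1 210.7 118.3  44.5] 0.54 z.04: [ 0.5704 -0.0461  0.04  ] dep: [ 0.5683 -0.046   0.0377]
slider_line [298.3 208.6  48.8  27.4] 0.63 z.04: [ 0.5624 -0.0445  0.04  ] dep: [ 0.5621 -0.0444  0.0397]
top {'camera_matrix': array([[468.10256186,   0.        , 312.82013244],
       [  0.        , 468.10256186, 199.02369049],
       [  0.        ,   0.        ,   1.        ]]), 'origin': array([0.50328293, 0.03013113, 1.40578553]), 'attitude': array([[-0.0235841 ,  0.99564669, -0.09017463
[... 1130 characters left out ...]
-05,
        1.15522058e+00, -2.38667912e-03]), 'joint_velocities': array([-0.00033468,  0.00011022, -0.0004107 , -0.00126258,  0.00025868,
       -0.0005109 ]), 'effort': array([-8.00910984e-04, -6.04714823e+01, -3.42176986e+01, -7.26310617e-06,
        2.46942633e-03,  2.37009175e-05]), 'eef_pos': array([0.18992736, 0.59540346, 0.24523573]), 'tool_rot': array([[-9.52703887e-01,  3.03900152e-01, -2.06073474e-05],
       [ 3.03900152e-01,  9.52703880e-01, -1.16768161e-04],
       [-1.58531620e-05, -1.17508057e-04, -9.99999993e-01]]), 'contact_force': array([ 0.82738865, -0.34362857,  0.55909656]), 'moment': array([ 0.0168111 , -0.03244331,  0.03029128]), 'gripper_width': 0.08535013700957655}
```

```bash
python3 - <<'E'
import cv2,numpy as np
t=cv2.imread("pics/top0.png");s=cv2.imread("pics/scene0.png")
cv2.imwrite("pics/topc.png",cv2.resize(t[170:280,250:410],None,fx=5,fy=5,interpolation=cv2.INTER_CUBIC))
E
```

```text
(no output)
```

View pics/top0.png

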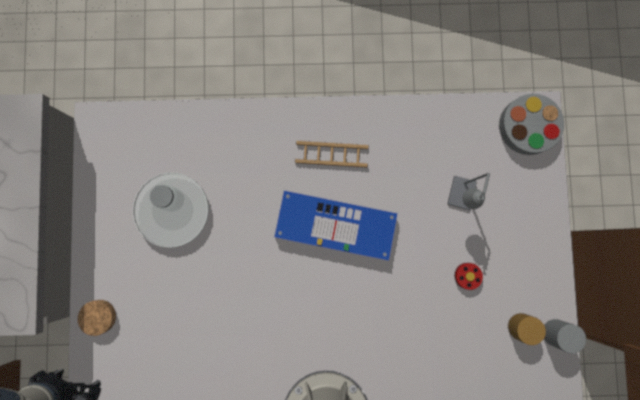

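View pics/topc.png

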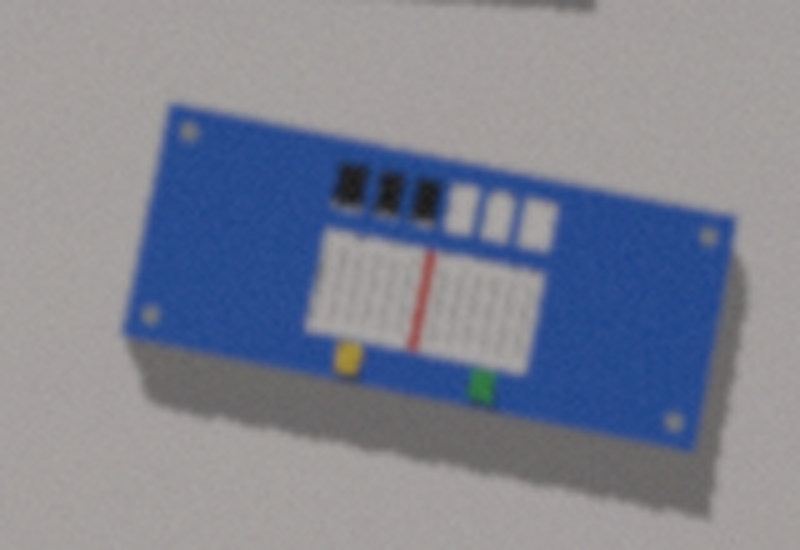

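View pics/scene0.png

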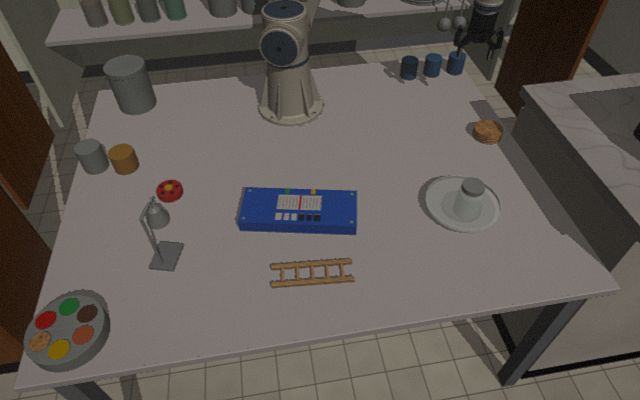

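The top picture shows the vent, with corners near (284,191), (397,213), (389,260) and (275,237). The red line is at (334,230), the green clip at (346,247), which is the vent's -y side, and the yellow clip at (319,241). Next I work out the vent pose and the travel.

```bash
cat > est.py <<'E'
from h import *
def comps(p,lo,hi,n=1,roi=None):
    hsv=cv2.cvtColor(p,cv2.COLOR_BGR2HSV);m=cv2.inRange(hsv,np.array(lo),np.array(hi))
    if roi is not None: m=m*roi
    k,l,st,ce=cv2.connectedComponentsWithStats(m)
    return sorted([(st[i,4],ce[i],l==i) for i in range(1,k)],key=lambda a:-a[0])[:n]
def est(C,p):
    a,c,mk=comps(p,(105,150,50),(125,255,255))[0]
    cn=max(cv2.findContours(mk.astype(np.uint8),cv2.RETR_EXTERNAL,cv2.CHAIN_APPROX_SIMPLE)[0],key=cv2.contourArea)
    roi=np.zeros(mk.shape,np.uint8);cv2.fillPoly(roi,[cv2.convexHull(cn)],1)
    print("blue area",a,"rect",cv2.minAreaRect(cn))
    out={}
    for n,lo,hi,z in(("red",(0,110,60),(8,255,255),.0385),("green",(45,110,40),(80,255,255),.045),("yellow",(18,110,60),(33,255,255),.045)):
        q=comps(p,lo,hi,1,roi)
        if n=="red":
            q2=comps(p,(172,110,60),(180,255,255),1,roi)
            q=sorted(q+q2,key=lambda a:-a[0])
        if q: out[n]=onz(C,*q[0][1],z); print(n,q[0][0],q[0][1].round(1),out[n].round(4))
    return out
E
python3 - <<'E'
from est import *
p=cv2.imread("pics/top0.png");C=cam("top");est(C,p)
cs=[(284.3,190.8),(397.2,213.2),(388.8,259.8),(275.2,237)]
P=np.array([onz(C,*c,.04) for c in cs])
print(P.round(4));c=P.mean(0);y=(P[0]+P[3]-P[1]-P[2])/2
yaw=np.arctan2(-y[0],y[1]);print("c",c,"len",np.linalg.norm(y),"yaw",np.degrees(yaw))
o=r.get_obs();R=np.array(o["tool_rot"]);tgt=c.copy();tgt[2]=.20
print("tool shift cm",100*R.T@(tgt-o["eef_pos"]))
ty=R[:,1];print("tool y angle",np.degrees(np.arctan2(-ty[0],ty[1])))
E
```

```text
blue area 3419 rect ((335.91314697265625, 225.17803955078125), (114.74879455566406, 45.77737045288086), 11.46953010559082)
red 2 [335.  223.5] [ 0.5538 -0.0401  0.0385]
green 18 [345.7 246.9] [ 0.4853 -0.0689  0.045 ]
yellow 17 [319.2 240.9] [0.5042 0.0072 0.045 ]
[[ 0.6531  0.106   0.04  ]
 [ 0.5796 -0.2227  0.04  ]
 [ 0.4451 -0.193   0.04  ]
 [ 0.5187  0.1349  0.04  ]]
c [ 0.54911124 -0.04370596  0.04      ] len 0.33641855294841977 yaw -12.628242385753891
tool shift cm [-53.64206116 -49.9720669    4.53029581]
tool y angle -17.692006787827037
```

```bash
python3 -m handwheel '[0,-4.3,-4.2,0.2,0, 0,-4.3,-4.2,0.2,0, 0,-4.3,-4.2,0.2,0, 0,-4.3,-4.2,0.2,0, 0,-4.3,-4.2,0.2,0, 0,-4.3,-4.2,0.2,0, 0,-4.3,-4.2,0.2,0, 0,-4.3,-4.2,0.2,0, 0,-4.3,-4.2,0.2,0, 0,-4.3,-4.2,0.2,0, 0,-4.3,-4.2,0.2,0, 0,-0.5,-0.5,0,-5]'
python3 -m handwheel '[0,0,0,0,0, 0,0,0,0,0]'
cat > w.py <<'E'
import sys
from est import *
C=cam("wrist");p,d=r.snapshot("wrist");cv2.imwrite(f"pics/{sys.argv[1]}.png",p)
o=r.get_obs();print(o["time_s"],o["eef_pos"],o["contact_force"],o["gripper_width"])
E_=est(C,p)
g,yl,rd=E_["green"],E_["yellow"],E_["red"]
v=yl-g;L=np.linalg.norm(v);v/=L;x=np.array([v[1],-v[0],0]);R=np.array(o["tool_rot"])
print("clip dist",L,"yaw",np.degrees(np.arctan2(-v[0],v[1])),"tool y yaw",np.degrees(np.arctan2(-R[0,1],R[1,1])))
print("line-green along y (mm)",1e3*(rd-g)@v,"across",1e3*(rd-g)@x)
print("tcp rel line: x,y mm",1e3*(o["eef_pos"]-rd)@x,1e3*(o["eef_pos"]-rd)@v,"z",o["eef_pos"][2])
print("unit y in tool",R.T@v)
E
python3 w.py w1
```

```text
time_s: 2.0
eef_pos: [0.505, 0.002, 0.2233]
tool_rot: [[-0.975, 0.222, 0.001], [0.222, 0.975, -0.001], [-0.001, -0.0, -1.0]]
contact_force: [-0.1, 0.3, -0.5]
gripper_width: -0.0
time_s: 2.25
eef_pos: [0.503, 0.0058, 0.2233]
tool_rot: [[-0.975, 0.221, -0.0], [0.221, 0.975, 0.0], [0.0, 0.0, -1.0]]
contact_force: [-0.7, 0.2, 0.6]
gripper_width: 0.0
2.3 [0.50305454 0.00601577 0.22335473] [ 0.3378628  -0.36131495  0.4952317 ] -3.2091273630706453e-05
blue area 32959 rect ((277.5, 224.0), (138.0, 369.0), 90.0)
red 171 [281.5 226.2] [ 0.5453 -0.0389  0.0385]
green 263 [232.1 177.4] [ 0.4862 -0.0695  0.045 ]
yellow 264 [318.4 177.1] [0.5032 0.0074 0.045 ]
clip dist 0.07871104797909158 yaw -12.511440941183649 tool y yaw -12.717604277104511
line-green along y (mm) 42.62606279354056 across 51.09284351906871
tcp rel line: x,y mm -50.989764292838046 34.72735273780758 z 0.2233547312162766
unit y in tool [3.59821344e-03 9.99993520e-01 1.15787237e-04]
```

View pics/w1.png

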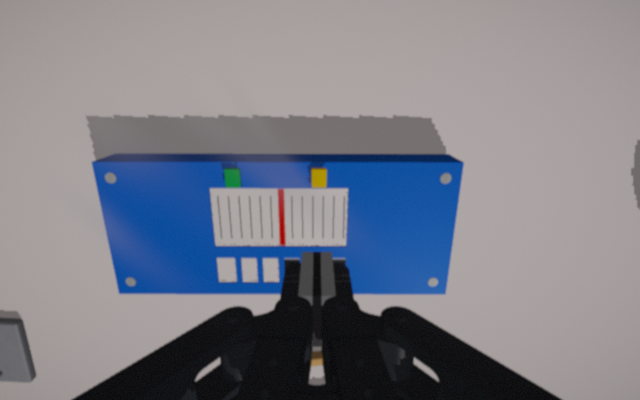

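The wrist picture shows the red line at about (282,217), the green clip at (232,177) and the yellow clip at (319,177). The line needs to move about 42 mm towards -y. I'll move above the plate, stopping short of contact.

```bash
sed -i 's/        if n=="red":/        if n=="red":\n            b=p.astype(int);m=((b[:,:,2]>1.5*b[:,:,1]+15)\&(b[:,:,2]>1.3*b[:,:,0]+10)).astype(np.uint8)*roi;k,l,st,ce=cv2.connectedComponentsWithStats(m)\n            q=sorted([(st[i,4],ce[i]) for i in range(1,k)],key=lambda a:-a[0])[:1]\n        if 0:/' est.py
python3 -m handwheel '[0,-1.4,-0.7,0,0, 0,-1.4,-0.6,0,0, 0,-1.3,-0.6,0,0, 0,0,0,3,0, 0,0,0,4,0, 0,0,0,4,0, 0,0,0,3,0, 0,0,0,1.8,0, 0,0,0,0,0]'
python3 w.py w2
```

```text
time_s: 3.42
eef_pos: [0.5389, -0.0225, 0.0643]
tool_rot: [[-0.976, 0.22, -0.002], [0.22, 0.976, 0.0], [0.002, -0.0, -1.0]]
contact_force: [-0.4, -0.1, -0.4]
gripper_width: 0.0002
3.475 [ 0.53956892 -0.0224668   0.06531026] [ 0.95426474 -0.14260327  1.33476308] 0.0001235185281517723
blue area 96875 rect ((319.3232727050781, 265.20904541015625), (639.1929931640625, 256.59130859375), 0.12242670357227325)
red 735 [286.9 235.7] [ 0.5248 -0.0341  0.0385]
green 1262 [187.8 180.7] [ 0.4866 -0.0691  0.045 ]
yellow 1212 [365.3 180.9] [0.5039 0.0075 0.045 ]
clip dist 0.07851273239586448 yaw -12.73061180635277 tool y yaw -12.702960209380995
line-green along y (mm) 42.562373440328955 across 29.45579836674514
tcp rel line: x,y mm 11.894997947829692 14.588309427481677 z 0.06531025827604812
unit y in tool [-4.82583095e-04  9.99999881e-01 -7.79161361e-05]
```

View pics/w2.png

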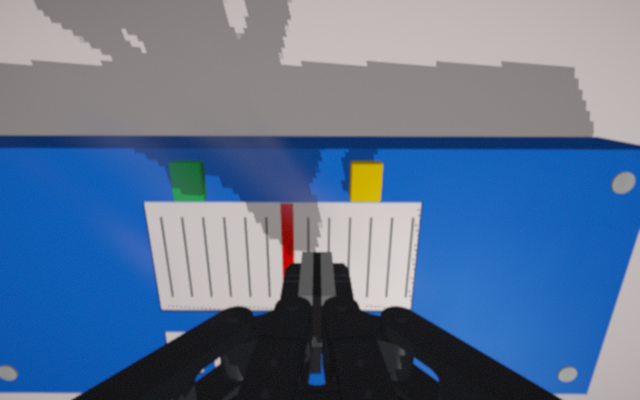

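The picture shows the closed fingers over the window, just right of the red line at (287,236). Both measurements give 42.6 mm of travel. Now I press down gently.

```bash
python3 -m handwheel '[0,0,0,0.6,0, 0,0,0,0.3,0, 0,0,0,0.1,0, 0,0,0,0,0]'
```

```text
time_s: 3.98
eef_pos: [0.5393, -0.0222, 0.0555]
tool_rot: [[-0.976, 0.22, 0.0], [0.22, 0.976, -0.0], [-0.0, 0.0, -1.0]]
contact_force: [0.0, 0.6, 0.7]
gripper_width: 0.0001
```

```bash
python3 -m handwheel '[0,0,0,0.15,0, 0,0,0,0.1,0, 0,0,0,0,0]'; python3 -m handwheel '[0,0,0,0.1,0, 0,0,0,0,0]'
```

```text
time_s: 4.35
eef_pos: [0.5392, -0.0223, 0.0527]
tool_rot: [[-0.976, 0.22, -0.0], [0.22, 0.976, -0.0], [0.0, -0.0, -1.0]]
contact_force: [0.2, 0.2, 0.1]
gripper_width: -0.0005
time_s: 4.6
eef_pos: [0.5393, -0.0223, 0.0525]
tool_rot: [[-0.976, 0.22, 0.0], [0.22, 0.976, 0.0], [-0.0, 0.0, -1.0]]
contact_force: [-3.0, 0.0, 9.2]
gripper_width: -0.0002
```

Contact is at TCP z = 0.0525, as predicted, with 9 N. I press slightly more and drag 36 mm slowly.

```bash
python3 -m handwheel '[0,0,0,0.06,0, 0,0,-0.2,0,0, 0,0,-0.4,0,0, 0,0,-0.4,0,0, 0,0,-0.4,0,0, 0,0,-0.4,0,0, 0,0,-0.4,0,0, 0,0,-0.4,0,0, 0,0,-0.4,0,0, 0,0,-0.4,0,0, 0,0,-0.2,0,0, 0,0,0,0,0]'
python3 w.py w3
```

```text
time_s: 6.1
eef_pos: [0.5313, -0.0574, 0.0524]
tool_rot: [[-0.976, 0.22, 0.0], [0.22, 0.976, 0.0], [-0.0, 0.0, -1.0]]
contact_force: [-4.6, 1.2, 16.8]
gripper_width: -0.0003
6.15 [ 0.5313048  -0.0573448   0.05240262] [-6.07220385  0.98126243 17.14431139] 6.988423904861983e-05
blue area 99221 rect ((319.5, 269.0), (260.0, 639.0), 90.0)
red 802 [283.7 244.4] [ 0.5161 -0.0691  0.0385]
green 1413 [263.5 187. ] [ 0.4862 -0.0694  0.045 ]
yellow 1528 [455.3 187. ] [0.5035 0.0072 0.045 ]
clip dist 0.0784194132360734 yaw -12.684145792719889 tool y yaw -12.703495138654725
line-green along y (mm) 6.784302882670132 across 29.042461565174804
tcp rel line: x,y mm 12.277253931917222 14.822368032644219 z 0.05240261794251442
unit y in tool [3.37706625e-04 9.99999930e-01 1.59579351e-04]
```

```bash
python3 -m handwheel '[0,0,-0.2,0,0, 0,0,-0.3,0,0, 0,0,-0.15,0,0, 0,0,0,0,0, 0,0,0,0,0]'
python3 w.py w4
python3 -m handwheel '[0,0,0,-0.2,0, 0,0,0,-1,0, 0,0,0,-4,0, 0,2,-1.2,-5,0, 0,2,0,-3,0, 0,0,0,0,0, 0,0,0,0,0]'
python3 w.py w5
python3 - <<'E'
import cv2
p=cv2.imread("pics/w5.png");cv2.imwrite("pics/w5c.png",cv2.resize(p[100:300,200:440],None,fx=3,fy=3,interpolation=cv2.INTER_CUBIC))
E
```

```text
time_s: 6.78
eef_pos: [0.5299, -0.0636, 0.0524]
tool_rot: [[-0.976, 0.22, 0.0], [0.22, 0.976, 0.0], [0.0, 0.0, -1.0]]
contact_force: [-5.4, 2.0, 17.5]
gripper_width: -0.0001
6.825 [ 0.52986235 -0.06361391  0.05241682] [-6.15971384  2.01149995 17.33712218] 0.000244903495038424
blue area 96906 rect ((319.5, 269.0), (260.0, 639.0), 90.0)
red 806 [283.7 244.4] [ 0.5146 -0.0753  0.0385]
green 1376 [279.1 187.2] [ 0.4863 -0.0694  0.045 ]
yellow 1542 [470.8 187.2] [0.5035 0.0071 0.045 ]
clip dist 0.07838005661411666 yaw -12.649561893648126 tool y yaw -12.699459971196307
line-green along y (mm) 0.3926617408922131 across 28.94029786972929
tcp rel line: x,y mm 12.305224524773404 14.769959267731158 z 0.05241681789440292
unit y in tool [8.70876869e-04 9.99999604e-01 1.82902905e-04]
time_s: 7.7
eef_pos: [0.4884, -0.0667, 0.183]
tool_rot: [[-0.976, 0.22, 0.0], [0.22, 0.976, -0.0], [-0.0, 0.0, -1.0]]
contact_force: [-0.0, 0.2, -0.0]
gripper_width: -0.0001
7.75 [ 0.48829645 -0.06664382  0.18252294] [0.4650937  0.27895784 0.27896598] 0.0001818191920269599
blue area 42605 rect ((365.0, 239.0), (156.0, 418.0), 90.0)
red 310 [313.5 226.5] [ 0.5215 -0.0768  0.0385]
green 330 [312.6 187.9] [ 0.4859 -0.0695  0.045 ]
yellow 362 [410.6 188. ] [0.5032 0.0071 0.045 ]
clip dist 0.0785063269636565 yaw -12.725546726860602 tool y yaw -12.68650383769716
line-green along y (mm) 0.6366534343729717 across 36.2765194318898
tcp rel line: x,y mm -34.60324483178009 2.6191638776906156 z 0.18252293890598045
unit y in tool [-6.81383758e-04  9.99999765e-01 -7.01335598e-05]
```

View pics/w5c.png

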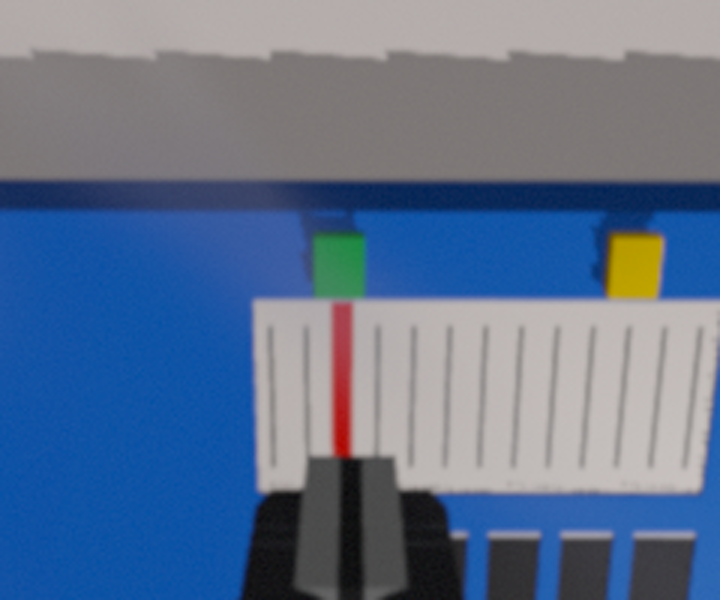

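The crop shows the red line (342) in line with the green clip (339), with the finger well above the plate. The residual is about 0.6 mm, so I'm handing in.

```bash
python3 -c "
from workcell import r
o=r.get_obs();print(o['time_s'],o['contact_force']);print(r.hand_in())"
```

```text
7.75 [0.4650937  0.27895784 0.27896598]
the job is handed in; nothing more can be done
None
```

The red line on the white plate now stands opposite the green clip, and I have handed the job in. I pressed the closed fingertips on the plate with about 17 N, dragged it about 42 mm towards the vent's -y side, and lifted clear.

- **Alignment:** the last wrist picture, taken after lifting, puts the line 0.6 mm from the clip's centre. The reading just before lifting was 0.4 mm. That difference is within the measuring error.
- **Clearance:** at hand-in the gripper stood about 13 cm above the plate, and the contact force read about zero. The clock was at 7.75 s of the 32 s allowed.
- **Other objects:** I did not touch the jar, wheel, ladder or bell; the arm stayed clear of them on its way. I took no final overview picture to confirm this.
- **Check that disagreed:** the detection network misplaced the green and yellow clips in the scene picture. I located the clips and the line by colour in the top and wrist pictures instead. Their positions agreed between views, apart from the top picture's red line, which was too faint to use.

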